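# Set covered samples stirring on the four-position stirrer

### The job

Get the samples stirring: stand every beaker and the conical flask upright on the stirrer, each in the middle of a circle of its own, put a cover on each beaker so that it sits seated and level on the rim, and set the stopper fully home in the flask's neck. When all are in place and closed, press the stirrer's start button fully down and let it come back up. Do not tip any of the vessels over, and leave the reagent bottle, the powder jar and the spatula where they are.

Things in the scene. Friction and masses are not known exactly. Their poses are not given: they have to be found in the camera images.
- beaker0_mid (a point): One of two or three identical white straight-sided beakers, open at the top: 49 mm outside diameter (51.5 over the beaded rim), 70 mm tall, wall 2.5 mm, mouth 44 mm, 0.1 to 0.2 kg. The point lies on its axis half-way up, 35 mm above the underside and 35 mm below the rim; z up out of the mouth. On the bench at the start.
- beaker1_mid (a point): One of two or three identical white straight-sided beakers, open at the top: 49 mm outside diameter (51.5 over the beaded rim), 70 mm tall, wall 2.5 mm, mouth 44 mm, 0.1 to 0.2 kg. The point lies on its axis half-way up, 35 mm above the underside and 35 mm below the rim; z up out of the mouth. On the bench at the start.
- beaker2_mid (a point): One of two or three identical white straight-sided beakers, open at the top: 49 mm outside diameter (51.5 over the beaded rim), 70 mm tall, wall 2.5 mm, mouth 44 mm, 0.1 to 0.2 kg. The point lies on its axis half-way up, 35 mm above the underside and 35 mm below the rim; z up out of the mouth. On the bench at the start.
- flask_mid (a point): Conical flask of amber glass: base 72 mm diameter, 118 mm tall; its top 32 mm is a straight neck 40 mm outside (42.5 over the 3.5 mm high lip), 35 mm inside; 0.14 to 0.28 kg. The point lies on its axis half-way up, 59 mm above the underside and 59 mm below the lip; z up out of the neck. On the bench at the start.
- cover0_mid (a point): One of three identical grey beaker covers: disc 58 x 5 mm; below it a tapered boss 5 mm deep (38 to 32 mm) that drops loosely into a beaker; above it a knob 18 mm across, 24 mm tall. 34 mm tall, 50 g. Point on the axis half-way up, 17 mm above the boss's bottom; 12 mm above the rim when seated. z up through the knob. Lies boss down on the pad at the start. Covers not needed are spare.
- cover1_mid (a point): One of three identical grey beaker covers: disc 58 x 5 mm; below it a tapered boss 5 mm deep (38 to 32 mm) that drops loosely into a beaker; above it a knob 18 mm across, 24 mm tall. 34 mm tall, 50 g. Point on the axis half-way up, 17 mm above the boss's bottom; 12 mm above the rim when seated. z up through the knob. Lies boss down on the pad at the start. Covers not needed are spare.
- cover2_mid (a point): One of three identical grey beaker covers: disc 58 x 5 mm; below it a tapered boss 5 mm deep (38 to 32 mm) that drops loosely into a beaker; above it a knob 18 mm across, 24 mm tall. 34 mm tall, 50 g. Point on the axis half-way up, 17 mm above the boss's bottom; 12 mm above the rim when seated. z up through the knob. Lies boss down on the pad at the start. Covers not needed are spare.
- stopper_mid (a point): Dark rubber stopper for the flask: tapered plug 20 mm long (26 mm at the bottom, 31 at the top), flange 42 x 4 mm that comes to rest on the lip, grip above it 20 mm across, 20 mm tall. 44 mm tall, 40 g. Point on the axis half-way up, 22 mm above the plug's bottom; 2 mm above the lip when home. z up through the grip. Stands plug down on the pad at the start.
- circle0 (a point): Centre of one of the four printed 84 mm circles (stirring positions) on the four-position magnetic stirrer, on the surface of its flat plate, 55 mm above the bench. The circles form a square 110 mm apart on the 226 mm square plate; the case reaches 70 mm farther on the robot's side as a control strip. Fixed. x points from the control strip across the plate, z up.
- circle1 (a point): Centre of one of the four printed 84 mm circles (stirring positions) on the four-position magnetic stirrer, on the surface of its flat plate, 55 mm above the bench. The circles form a square 110 mm apart on the 226 mm square plate; the case reaches 70 mm farther on the robot's side as a control strip. Fixed. x points from the control strip across the plate, z up.
- circle2 (a point): Centre of one of the four printed 84 mm circles (stirring positions) on the four-position magnetic stirrer, on the surface of its flat plate, 55 mm above the bench. The circles form a square 110 mm apart on the 226 mm square plate; the case reaches 70 mm farther on the robot's side as a control strip. Fixed. x points from the control strip across the plate, z up.
- circle3 (a point): Centre of one of the four printed 84 mm circles (stirring positions) on the four-position magnetic stirrer, on the surface of its flat plate, 55 mm above the bench. The circles form a square 110 mm apart on the 226 mm square plate; the case reaches 70 mm farther on the robot's side as a control strip. Fixed. x points from the control strip across the plate, z up.
- start (a joint): The stirrer's start button, on the control strip on the robot's side of the plate: m pressed down, 0 is up, 0.006 fully down. Spring return; about 1.5 N to start moving it, 5 N fully down.
- start_top (a point): Centre of the top face of the start button, a grey button 24 mm in diameter in a steel collar (40 mm diameter), pressed straight down. The face stands about 73 mm above the bench when up, 10 mm above the collar. z up.
- pad: Thin blue bench pad, 240 mm (x) by 180 mm (y), 3 mm thick, fixed on the bench to the right of the stirrer; origin at the centre of its underside. The covers and the stopper lie on it at the start.
- reagent: Closed amber reagent bottle, 64 mm diameter, 120 mm tall, not part of the job; origin at the centre of its underside, z up.
- jar: Closed white powder jar with a blue cap, 60 mm diameter, 70 mm tall, not part of the job; origin at the centre of its underside, z up.
- spatula: Thin steel laboratory spatula lying on the bench beyond the stirrer, 170 mm long, 9 mm wide, 4 mm thick, not part of the job; origin under its middle.
Mind the look-alikes: they are no part of the job. Leave any pink look-alike of the part that bears cover0_mid alone.

How it is judged:
On the way, in this order (a step that is already met when the one before it is completed fails the run):
1. every beaker and the flask stand upright on circles of the stirrer, each beaker covered and the flask stoppered (((horizontal distance between beaker0_mid and circle0 below 0.015 m and z of beaker0_mid in the frame of circle0 between 0.031 and 0.039 m and angle between beaker0_mid's own z axis and vertical below 0.05 rad) or (horizontal distance between beaker0_mid and circle1 below 0.015 m and z of beaker0_mid in the frame of circle1 between 0.031 and 0.039 m and angle between beaker0_mid's own z axis and vertical below 0.05 rad) or (horizontal distance between beaker0_mid and circle2 below 0.015 m and z of beaker0_mid in the frame of circle2 between 0.031 and 0.039 m and angle between beaker0_mid's own z axis and vertical below 0.05 rad) or (horizontal distance between beaker0_mid and circle3 below 0.015 m and z of beaker0_mid in the frame of circle3 between 0.031 and 0.039 m and angle between beaker0_mid's own z axis and vertical below 0.05 rad)) and ((horizontal distance between beaker1_mid and circle0 below 0.015 m and z of beaker1_mid in the frame of circle0 between 0.031 and 0.039 m and angle between beaker1_mid's own z axis and vertical below 0.05 rad) or (horizontal distance between beaker1_mid and circle1 below 0.015 m and z of beaker1_mid in the frame of circle1 between 0.031 and 0.039 m and angle between beaker1_mid's own z axis and vertical below 0.05 rad) or (horizontal distance between beaker1_mid and circle2 below 0.015 m and z of beaker1_mid in the frame of circle2 between 0.031 and 0.039 m and angle between beaker1_mid's own z axis and vertical below 0.05 rad) or (horizontal distance between beaker1_mid and circle3 below 0.015 m and z of beaker1_mid in the frame of circle3 between 0.031 and 0.039 m and angle between beaker1_mid's own z axis and vertical below 0.05 rad)) and ((horizontal distance between beaker2_mid and circle0 below 0.015 m and z of beaker2_mid in the frame of circle0 between 0.031 and 0.039 m and angle between beaker2_mid's own z axis and vertical below 0.05 rad) or (horizontal distance between beaker2_mid and circle1 below 0.015 m and z of beaker2_mid in the frame of circle1 between 0.031 and 0.039 m and angle between beaker2_mid's own z axis and vertical below 0.05 rad) or (horizontal distance between beaker2_mid and circle2 below 0.015 m and z of beaker2_mid in the frame of circle2 between 0.031 and 0.039 m and angle between beaker2_mid's own z axis and vertical below 0.05 rad) or (horizontal distance between beaker2_mid and circle3 below 0.015 m and z of beaker2_mid in the frame of circle3 between 0.031 and 0.039 m and angle between beaker2_mid's own z axis and vertical below 0.05 rad)) and ((horizontal distance between flask_mid and circle0 below 0.015 m and z of flask_mid in the frame of circle0 between 0.055 and 0.063 m and angle between flask_mid's own z axis and vertical below 0.05 rad) or (horizontal distance between flask_mid and circle1 below 0.015 m and z of flask_mid in the frame of circle1 between 0.055 and 0.063 m and angle between flask_mid's own z axis and vertical below 0.05 rad) or (horizontal distance between flask_mid and circle2 below 0.015 m and z of flask_mid in the frame of circle2 between 0.055 and 0.063 m and angle between flask_mid's own z axis and vertical below 0.05 rad) or (horizontal distance between flask_mid and circle3 below 0.015 m and z of flask_mid in the frame of circle3 between 0.055 and 0.063 m and angle between flask_mid's own z axis and vertical below 0.05 rad)) and ((horizontal distance between cover0_mid and beaker0_mid below 0.006 m and z of cover0_mid in the frame of beaker0_mid between 0.044 and 0.049 m and angle between the z axis of cover0_mid and the z axis of beaker0_mid, either way round below 0.04 rad) or (horizontal distance between cover1_mid and beaker0_mid below 0.006 m and z of cover1_mid in the frame of beaker0_mid between 0.044 and 0.049 m and angle between the z axis of cover1_mid and the z axis of beaker0_mid, either way round below 0.04 rad) or (horizontal distance between cover2_mid and beaker0_mid below 0.006 m and z of cover2_mid in the frame of beaker0_mid between 0.044 and 0.049 m and angle between the z axis of cover2_mid and the z axis of beaker0_mid, either way round below 0.04 rad)) and ((horizontal distance between cover0_mid and beaker1_mid below 0.006 m and z of cover0_mid in the frame of beaker1_mid between 0.044 and 0.049 m and angle between the z axis of cover0_mid and the z axis of beaker1_mid, either way round below 0.04 rad) or (horizontal distance between cover1_mid and beaker1_mid below 0.006 m and z of cover1_mid in the frame of beaker1_mid between 0.044 and 0.049 m and angle between the z axis of cover1_mid and the z axis of beaker1_mid, either way round below 0.04 rad) or (horizontal distance between cover2_mid and beaker1_mid below 0.006 m and z of cover2_mid in the frame of beaker1_mid between 0.044 and 0.049 m and angle between the z axis of cover2_mid and the z axis of beaker1_mid, either way round below 0.04 rad)) and ((horizontal distance between cover0_mid and beaker2_mid below 0.006 m and z of cover0_mid in the frame of beaker2_mid between 0.044 and 0.049 m and angle between the z axis of cover0_mid and the z axis of beaker2_mid, either way round below 0.04 rad) or (horizontal distance between cover1_mid and beaker2_mid below 0.006 m and z of cover1_mid in the frame of beaker2_mid between 0.044 and 0.049 m and angle between the z axis of cover1_mid and the z axis of beaker2_mid, either way round below 0.04 rad) or (horizontal distance between cover2_mid and beaker2_mid below 0.006 m and z of cover2_mid in the frame of beaker2_mid between 0.044 and 0.049 m and angle between the z axis of cover2_mid and the z axis of beaker2_mid, either way round below 0.04 rad)) and horizontal distance between stopper_mid and flask_mid below 0.005 m and z of stopper_mid in the frame of flask_mid between 0.058 and 0.063 m and angle between the z axis of stopper_mid and the z axis of flask_mid, either way round below 0.04 rad), for 0.2 s.
2. the start button is pressed fully down (value of joint start above 0.005 m), for 0.1 s.
At the end, for the whole second after the job is handed in: Beakers and flask stand on the plate within 15 mm of circle centres, upright to 0.05 rad; a cover on each beaker (axis 6 mm, height 3 mm, level to 0.04 rad); stopper home in the neck (axis 5 mm, height 3 mm, 0.04 rad); start button pressed and up again (under 1.5 mm) (all of step 1 and value of joint start below 0.0015 m); the robot touches nothing.
It fails at once if a beaker or the flask is tipped over (more than 0.8 rad) (angle between any of beaker0_mid, beaker1_mid, beaker2_mid, flask_mid's own z axis and vertical above 0.8 rad).
It fails at once if the reagent bottle, powder jar or spatula is moved more than 40 mm (distance of any of reagent, jar, spatula from where it was at the start of the episode above 0.04 m).
Of beaker0, beaker1, beaker2 only 2 to 3 are there at a start; the rules pass over those that are not, and their reading is None.
At some moment in a run one of beaker0, beaker1, beaker2, flask, cover0, cover1, cover2 may be knocked a few centimetres aside while the robot is not near it.
It also fails if it takes over 210 s, if anything falls off the work surface, if the arm or the gripper's body presses on something with over 40 N, if the wrist force passes 120 N, or if a joint passes its speed limit or range.

### The arm

A 6-joint arm with a two-finger parallel gripper is mounted at the origin on the work surface. World frame = base frame: x ahead of the robot, y to its left, z up, the work surface at z = 0. Lengths are in m, angles in rad, forces in N, time in s.
With the tool pointing down it reaches from about 0.425 to 0.95 m from the base axis. Payload 3.5 kg.
Tool frame: the origin (TCP) lies at the very end of the fingers, on their centre line; the grasp point (between the pads) lies 19 mm behind it; x points along the fingers, z is the direction in which the jaws open and shut, and the axes are right-handed (so a half turn about x gives the same grasp; the last joint's range is limited). The gripper opens to 85 mm and grips with 20 to 120 N. Pads are 22 mm wide; open, the fingers measure 114 mm over their backs; the gripper's body (76 mm by 85 mm) begins 54 mm behind the grasp point. The pads swing forward as they close: fully open they stand 13 mm farther back than shut.
Start: joints at [-1.468, 0.286, 1.577, -0, 1.279, -0.15], TCP at [0.169, -0.654, 0.231] pointing down, gripper open.
Joint ranges: [-2.77, 2.77], [-0.9, 2.22], [0.21, 2.48], [-1.53, 4.67], [0.24, 2.81], [-2.84, 2.84]. Speed limits (rad/s): [2.79, 2.79, 3.14, 3.14, 3.14, 3.14].

### API

Orientations are given as a unit quaternion [x, y, z, w].
In Python, from plant import ctrl, cams gives the robot as it stands.
- The arm moves only by the tool play_rows, never from a script. Its argument "rows" is a list of rows, each a list of 3 entries, a list of its own where there are three numbers: the opening in per cent of the stroke, from 0 (shut) to 100 (fully open), then the shift along the tool's x, y, z in units of 0.3 m (1.0 is 0.3 m), then the turn, a rotation vector about the tool's x, y, z in units of pi/2 rad (1.0 is pi/2 rad). A call has 1 to 10 rows; each row is the pose to reach, as a shift and turn from the pose commanded when the call began, along the tool's axes at that moment; what a row does not reach only later rows make up. A row lasts 1/12 s, in which the tool goes at most 41.7 mm and 7.16 degrees, less where a joint would pass 70% of its speed; a pose out of reach is approached as far as the arm can. A call with a number of a shift or a turn outside -1 to 1 is refused whole. A call with a gripper value outside its range is refused whole. The fingers move at their own pace and stop on an object; "force" is the grip in N (left out, the last holds). Time passes only in rows, so rows that repeat a pose let the fingers close. It gives the time, the measured TCP pose, the force and the opening at its end, in the units of the state.
- ctrl.get_state(): the state, without advancing time (a new reading comes with each control period).
- cams.read_camera(name): name is "side" or "top"; returns a dict with "color" (400x640x3 uint8, red, green, blue), "fx", "fy", "cx", "cy" (pixels), "view" (4x4, takes a point from world to camera coordinates). Camera axes: x right, y down, z forward; pixel columns grow to the right and rows downward; lengths in m; the calibration is good to about 2 mm. A picture is of the moment at which its call begins. There is no depth.
- ctrl.sign_off(): hands the job in, once; it reports no verdict.
The state is a dict: "time": time; "qpos": joint angles; "dq": joint speeds; "joint_efforts": joint torques, N m; "eef_pos": TCP position; "tcp_rot": TCP orientation; "contact_force": force on the tool from outside, world axes, zero at the start; "wrist_torque": the same for the moment, N m; "opening": opening from 0.0 (shut) to 1.0 (fully open).
Only numpy, scipy, OpenCV 4.12 (cv2) and the standard library are available. Lean on these libraries where they do the work, as an engineer would, in place of code of your own. Each camera call takes 0.05 s, during which the arm holds its last target. There are 200 camera calls.

## Working session

There is one attempt and no reset: what is moved stays moved. The work goes in short steps, Python scripts to look and compute and a tool call to move; the robot and the scene stay as the last step left them, time stands still between calls to the robot, and variables do not carry over. Pictures are saved under pics/ and viewed, about 12 in all and at most 16, crops included, and the job is handed in when it is done.

Besides the shell and the picture viewer there is one more tool, called after "Call:" by a JSON object that holds its "api" and its "payload", one argument or row to a line. play_rows: Moves the arm, as the interface text tells. Shifts and turns lie within -1 to 1; 1 stands for 0.3 m of shift or pi/2 rad of turn. Its arguments: {"type":"object","properties":{"rows":{"type":"array"},"force":{"type":"number"}},"required":["rows"]}

```bash
ls; mkdir -p pics; python3 - <<'E'
from plant import ctrl,cams
import cv2
s=ctrl.get_state();print({k:(v if not hasattr(v,'round') else v) for k,v in s.items()})
for n in("top","side"):
    c=cams.read_camera(n);cv2.imwrite(f"pics/{n}0.png",c["color"][:,:,::-1]);print(n,c["fx"],c["cx"],c["cy"],c["view"])
E
```

```text
pics
{'time': 0.0, 'qpos': array([-1.46801589e+00,  2.87178218e-01,  1.57817818e+00, -1.08922026e-05,
        1.27860888e+00, -1.49999995e-01]), 'dq': array([-5.75565840e-05, -2.17064285e-03, -1.61860333e-04, -3.20850446e-03,
        4.49565225e-04,  3.66625498e-05]), 'joint_efforts': array([-5.80735086e-04, -4.05980659e+01, -2.92627072e+01, -2.70881965e-04,
        5.79491563e-03, -6.36432027e-07]), 'eef_pos': array([ 0.16877308, -0.65287818,  0.22993818]), 'tcp_rot': array([ 0.43358797,  0.55962063, -0.43237907,  0.55845732]), 'contact_force': array([ 0.33265502, -0.16422937,  1.47055585]), 'wrist_torque': array([-0.02611065,  0.00999835,  0.02124012]), 'opening': 1.0005630771951148}
top 520.2360874271754 322.7215459071 200.05153454442782 [[-0.03360327 -0.99942389  0.0047648  -0.0395339 ]
 [-0.97778272  0.03188789 -0.20718137  0.59538431]
 [ 0.20691007 -0.01162091 -0.97829095  1.46870621]
 [ 0.          0.          0.          1.        ]]
side 466.8201917236568 320.68636257405797 198.4166424425387 [[ 0.92133242 -0.38851774  0.01416084 -0.57633669]
 [-0.25534212 -0.63218255 -0.73153648  0.16734498]
 [ 0.29316713  0.67037242 -0.68165523  1.08375647]
 [ 0.          0.          0.          1.        ]]
```

View pics/top0.png

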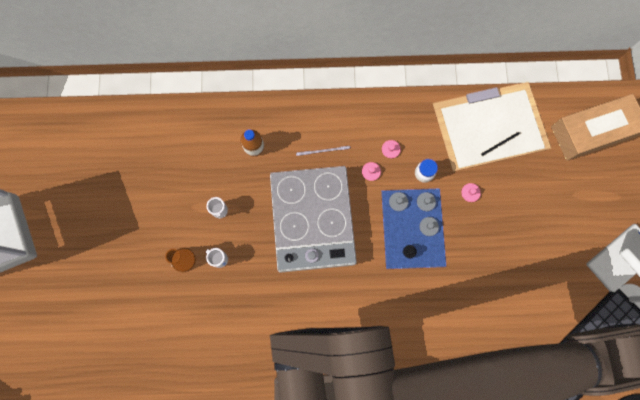

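View pics/side0.png

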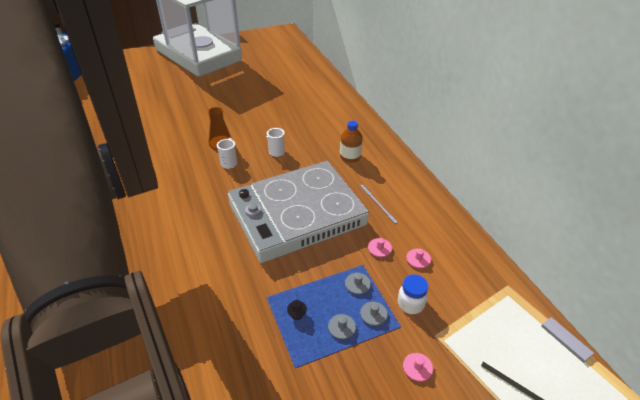

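The top view shows two white beakers at (217,208) and (216,258), the flask at (183,260), and the stirrer at about (312,220). On the pad are three grey covers at (400,201), (427,201) and (430,226), and the stopper at (410,251). The three pink covers are decoys. I'll crop and measure next.

```bash
cat > h.py <<'E'
import numpy as np,cv2
from scipy.spatial.transform import Rotation as R
try:
    from plant import ctrl,cams
except Exception: pass
def get(n):
    c=cams.read_camera(n);return c
def ray(c,u,v):
    V=np.array(c["view"]);d=V[:3,:3].T@np.array([(u-c["cx"])/c["fx"],(v-c["cy"])/c["fy"],1]);return -V[:3,:3].T@V[:3,3],d
def plane(c,u,v,z):
    o,d=ray(c,u,v);return (o+d*(z-o[2])/d[2])
def proj(c,p):
    V=np.array(c["view"]);q=V[:3,:3]@np.asarray(p)+V[:3,3];return np.array([c["fx"]*q[0]/q[2]+c["cx"],c["fy"]*q[1]/q[2]+c["cy"]])
def tri(c1,p1,c2,p2):
    o1,d1=ray(c1,*p1);o2,d2=ray(c2,*p2)
    t=np.linalg.lstsq(np.c_[d1,-d2],o2-o1,rcond=None)[0];a=o1+t[0]*d1;b=o2+t[1]*d2
    return (a+b)/2,np.linalg.norm(a-b)
E
python3 - <<'E'
from h import *
t=cv2.imread("pics/top0.png");s=cv2.imread("pics/side0.png")
a=cv2.resize(t[180:280,160:450],None,fx=2.7,fy=2.7,interpolation=cv2.INTER_CUBIC)
b=cv2.resize(s[100:350,190:430],(600,625)[::1],interpolation=cv2.INTER_CUBIC)[:,:]
b=cv2.resize(s[95:175,195:305],None,fx=3,fy=3,interpolation=cv2.INTER_CUBIC)
b2=cv2.resize(s[255:350,265:415],None,fx=3,fy=3,interpolation=cv2.INTER_CUBIC)
o=np.zeros((270+290,800,3),np.uint8);o[:270,:783]=a;o[272:272+240,:330]=b;o[272:272+285,335:335+450]=b2
cv2.imwrite("pics/crop0.png",o)
E
```

```text
(no output)
```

View pics/crop0.png

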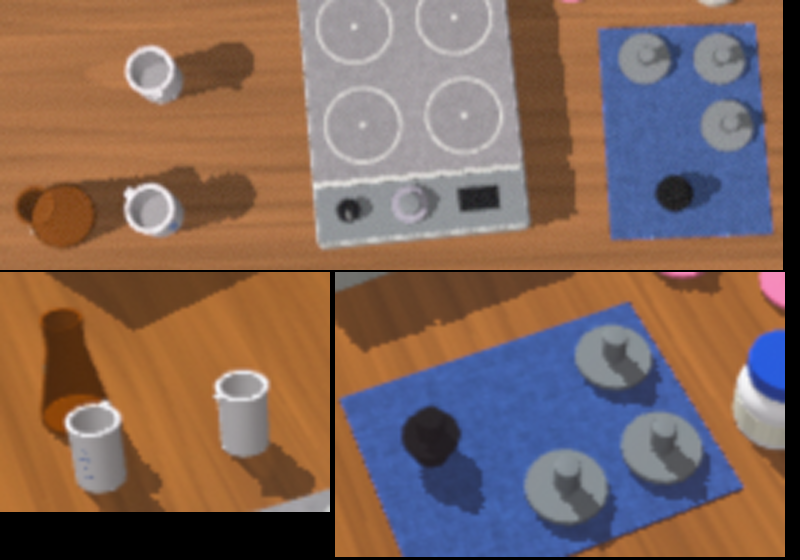

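The two beakers have small spouts. The start button is the pale one at the strip centre, (313,255), and the black knob at (289,257) is not it. The flask's base is at (184,260) with its neck leaning left.

```bash
cat >> h.py <<'E'
def blobs(img,mask,amin=30):
    n,l,st,ce=cv2.connectedComponentsWithStats(mask.astype(np.uint8));return [(tuple(ce[i].round(1)),tuple(st[i])) for i in range(1,n) if st[i][4]>=amin]
E
python3 - <<'E'
from h import *
T=get("top");S=get("side");np.set_printoptions(precision=4,suppress=True)
print(R.from_quat(ctrl.get_state()["tcp_rot"]).as_matrix())
for n,c in(("top",T),("side",S)):
    h=cv2.cvtColor(c["color"],cv2.COLOR_RGB2HSV).astype(int);H,Sa,V=h[...,0],h[...,1],h[...,2]
    print(n,"cam",ray(c,0,0)[0])
    r=dict(top=(165,150,450,280),side=(190,95,430,350))[n];m=np.zeros(H.shape,bool);m[r[1]:r[3],r[0]:r[2]]=1
    print(" white",blobs(0,m&(Sa<30)&(V>165),25))
    print(" amber",blobs(0,m&(Sa>190)&(V<140)&(H<15)&(V>50),60))
    print(" dark",blobs(0,m&(V<45),30))
    print(" grey",blobs(0,m&(Sa<60)&(V>70)&(V<165)&(H>20),60))
    g=c["color"]
E
```

```text
[[-0.0001  0.9682  0.2501]
 [ 0.0016  0.2501 -0.9682]
 [-1.      0.0003 -0.0016]]
top cam [ 0.2769 -0.0414  1.5604]
 white [((np.float64(303.9), np.float64(152.7)), (np.int32(297), np.int32(151), np.int32(15), np.int32(4), np.int32(28))), ((np.float64(421.4), np.float64(175.1)), (np.int32(416), np.int32(164), np.int32(17), np.int32(17), np.int32(96))), ((np.float64(327.8), np.float64(186.8)), (np.int32(313), np.int32(171), np.int32(31), np.int32(33), np.int32(266))), ((np.float64(290.6), np.float64(189.4)), (np.int32(276), np.int32(175), np.int32(31), np.int32(30), np.int32(233))), ((np.float64(216.4), np.float64(207.5)), (np.int32(207), np.int32(197), np.int32(18), np.int32(21), np.int32(174))), ((np.float64(273.9), np.float64(207.2)), (np.int32(272), np.int32(196), np.int32(7), np.int32(23), np.int32(49))), ((np.float64(315.0), np.float64(229.2)), (np.int32(276), np.int32(203), np.int32(77), np.int32(51), np.int32(1042))), ((np.float64(216.0), np.float64(256.9)), (np.int32(206), np.int32(248), np.int32(19), np.int32(19), np.int32(202))), ((np.float64(309.0), np.float64(256.6)), (np
[... 4362 characters left out ...]
(np.float64(337.0), np.float64(203.4)), (np.int32(323), np.int32(194), np.int32(29), np.int32(20), np.int32(432))), ((np.float64(297.4), np.float64(216.9)), (np.int32(283), np.int32(207), np.int32(30), np.int32(21), np.int32(468))), ((np.float64(357.4), np.float64(283.1)), (np.int32(345), np.int32(273), np.int32(26), np.int32(21), np.int32(416))), ((np.float64(413.6), np.float64(305.4)), (np.int32(401), np.int32(293), np.int32(26), np.int32(20), np.int32(178))), ((np.float64(373.5), np.float64(313.3)), (np.int32(361), np.int32(302), np.int32(26), np.int32(24), np.int32(495))), ((np.float64(341.7), np.float64(326.4)), (np.int32(329), np.int32(315), np.int32(27), np.int32(24), np.int32(522)))]
```

```bash
python3 - <<'E'
from h import *
T=get("top");S=get("side");np.set_printoptions(precision=4,suppress=True)
def p(n,a,b,z):
    q,e=tri(T,a,S,b);print(n,"tri",q,round(e,4),"top",plane(T,*a,z)[:2],"side",plane(S,*b,z)[:2])
p("c0",(327.8,185.9),(337-19,178),.055) 
p("c FL",(291,189.5),(279.8,189.8),.055)
for a in((327.8,185.9),(291,189.5),(331.5,222.4),(294.1,226)):print("circ top",plane(T,*a,.055))
for a in((317.5,178),(279.8,189.8),(337,203.4),(297.4,216.9)):print("circ side",plane(S,*a,.055))
p("bA",(215.9,206.8),(276,132.7),.07)
p("bB",(215.6,257.),(226.7,144.3),.07)
p("flask lip",(171,256),(215.7,110.5),.118)
p("flask base",(183.3,259.6),(219.5,141.5),.0)
p("cov",(398.2,201.2),(357.4,283.1),.013)
p("cov",(425.9,201.4),(373.5,313.3),.013)
p("cov",(428.9,226.1),(341.7,326.4),.013)
p("stop",(409.7,251.),(296.6,309.7),.03)
p("start",(312,255.5),(253,211),.073)
E
```

```text
c0 tri [ 0.6007 -0.0709  0.1522] 0.0275 top [ 0.6378 -0.0759] side [0.6308 0.033 ]
c FL tri [0.5767 0.0379 0.052 ] 0.1064 top [0.6304 0.0338] side [0.5202 0.0265]
circ top [ 0.6378 -0.0759  0.055 ]
circ top [0.6304 0.0338 0.055 ]
circ top [ 0.5276 -0.0828  0.055 ]
circ top [0.5205 0.027  0.055 ]
circ side [0.6295 0.0335 0.055 ]
circ side [0.5202 0.0265 0.055 ]
circ side [ 0.6373 -0.0763  0.055 ]
circ side [ 0.5274 -0.0837  0.055 ]
bA tri [0.585  0.2526 0.0703] 0.0056 top [0.5822 0.253 ] side [0.588  0.2531]
bB tri [0.4376 0.2527 0.0686] 0.0033 top [0.4358 0.2526] side [0.439  0.2508]
flask lip tri [0.4397 0.3677 0.1129] 0.0032 top [0.4375 0.3664] side [0.4401 0.3595]
flask base tri [0.4374 0.3613 0.0058] 0.0014 top [0.4387 0.3627] side [0.4379 0.3694]
cov tri [ 0.5937 -0.2896  0.0097] 0.0003 top [ 0.5932 -0.2891] side [ 0.5922 -0.2917]
cov tri [ 0.5904 -0.374   0.0097] 0.0001 top [ 0.5898 -0.3733] side [ 0.5891 -0.3759]
cov tri [ 0.514  -0.3773  0.0102] 0.0002 top [ 0.5136 -0.3767] side [ 0.5131 -0.3788]
stop tri [ 0.439  -0.3118  0.0234] 0.0011 top [ 0.4388 -0.3107] side [ 0.437  -0.3159]
start tri [ 0.4327 -0.0228  0.0547] 0.0003 top [ 0.4306 -0.023 ] side [ 0.4289 -0.0413]
```

Decoded: the two white things at top (216,207) and (216,257) are the beakers, and there is no third. The grey covers on the pad are the ones to use; the pink ones are decoys. I'll set out now, turning the jaws along world x.

Call:
{"api": "play_rows", "payload": {
  "rows": [
    [100,[0,0.99,-0.63],[-0.839,0,0]],
    [100,[0,0.99,-0.63],[-0.839,0,0]],
    [100,[0,0.99,-0.63],[-0.839,0,0]],
    [100,[0,0.99,-0.63],[-0.839,0,0]],
    [100,[0,0.99,-0.63],[-0.839,0,0]],
    [100,[0,0.99,-0.63],[-0.839,0,0]],
    [100,[0,0.99,-0.63],[-0.839,0,0]],
    [100,[0,0.99,-0.63],[-0.839,0,0]],
    [100,[0,0.99,-0.63],[-0.839,0,0]],
    [100,[0,0.99,-0.63],[-0.839,0,0]]
  ],
  "force": 35
}}

```text
time: 1.13
eef_pos: [0.4118, -0.3928, 0.2315]
tcp_rot: [0.02, 0.706, -0.02, 0.707]
contact_force: [0.0, -0.4, -0.6]
opening: 1.001
```

Call:
{"api": "play_rows", "payload": {
  "rows": [
    [100,[0,1,0.5],[-0.036,0,0]],
    [100,[0,1,0.5],[-0.036,0,0]],
    [100,[0,1,0.5],[-0.036,0,0]],
    [100,[0,1,0.5],[-0.036,0,0]],
    [100,[0,1,0.5],[-0.036,0,0]],
    [100,[0,1,0.5],[-0.036,0,0]],
    [100,[0,1,0.5],[-0.036,0,0]],
    [100,[0,1,0.5],[-0.036,0,0]],
    [100,[0,1,0.5],[-0.036,0,0]]
  ]
}}

```text
time: 1.88
eef_pos: [0.5814, -0.1013, 0.2315]
tcp_rot: [0.003, 0.706, -0.001, 0.708]
contact_force: [0.6, 1.1, -0.6]
opening: 1.002
```

Call:
{"api": "play_rows", "payload": {
  "rows": [
    [100,[0,1,0.16],[0,0,0]],
    [100,[0,1,0.16],[0,0,0]],
    [100,[0,1,0.16],[0,0,0]],
    [100,[0,1,0.16],[0,0,0]],
    [100,[0,1,0.16],[0,0,0]],
    [100,[0,1,0.16],[0,0,0]],
    [100,[0,1,0.16],[0,0,0]],
    [100,[0,1,0.16],[0,0,0]],
    [100,[0,1,0.16],[0,0,0]],
    [100,[0,1,0.16],[0,0,0]]
  ]
}}

```text
time: 2.72
eef_pos: [0.6304, 0.1923, 0.231]
tcp_rot: [0.003, 0.707, -0.004, 0.707]
contact_force: [0.6, 0.2, -1.0]
opening: 1.001
```

Call:
{"api": "play_rows", "payload": {
  "rows": [
    [100,[0,0.2,-0.15],[0,0,0]],
    [100,[0,0.2,-0.15],[0,0,0]],
    [100,[0,0.2,-0.15],[0,0,0]],
    [100,[0.6,0.2,-0.15],[0,0,0]],
    [100,[0.6,0.2,-0.15],[0,0,0]],
    [100,[0.6,0.2,-0.15],[0,0,0]],
    [100,[0.6,0.2,-0.15],[0,0,0]],
    [100,[0.6,0.2,-0.15],[0,0,0]],
    [100,[0.7,0.2,-0.15],[0,0,0]],
    [100,[0.7,0.2,-0.15],[0,0,0]]
  ]
}}

```text
time: 3.55
eef_pos: [0.5831, 0.25, 0.0163]
tcp_rot: [0.004, 0.71, -0.006, 0.704]
contact_force: [-1.0, -0.1, -1.1]
opening: 0.999
```

Call:
{"api": "play_rows", "payload": {
  "rows": [
    [0,[0,0,0],[0,0,0]],
    [0,[0,0,0],[0,0,0]],
    [0,[0,0,0],[0,0,0]],
    [0,[0,0,0],[0,0,0]],
    [0,[0,0,0],[0,0,0]],
    [0,[0,0,0],[0,0,0]],
    [0,[0,0,0],[0,0,0]],
    [0,[0,0,0],[0,0,0]]
  ],
  "force": 35
}}

```text
time: 4.22
eef_pos: [0.5887, 0.2532, 0.0249]
tcp_rot: [0.004, 0.705, -0.004, 0.709]
contact_force: [-0.4, -0.2, 6.7]
opening: 0.573
```

```bash
cat >> h.py <<'E'
def snap(name,rs,w=780):
    "rs: list of (cam,(u0,v0,u1,v1),scale)"
    out=[]
    for n,(a,b,c,d),k in rs:
        im=get(n)["color"][b:d,a:c,::-1];out.append(cv2.resize(im,None,fx=k,fy=k,interpolation=cv2.INTER_CUBIC))
    H=max(o.shape[0] for o in out)
    cv2.imwrite(f"pics/{name}.png",np.hstack([cv2.copyMakeBorder(o,0,H-o.shape[0],0,4,0) for o in out]))
E
python3 -c "
from h import *
snap('g1',[('side',(180,60,380,240),2),('top',(150,120,340,290),2)])"
```

```text
(no output)
```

View pics/g1.png

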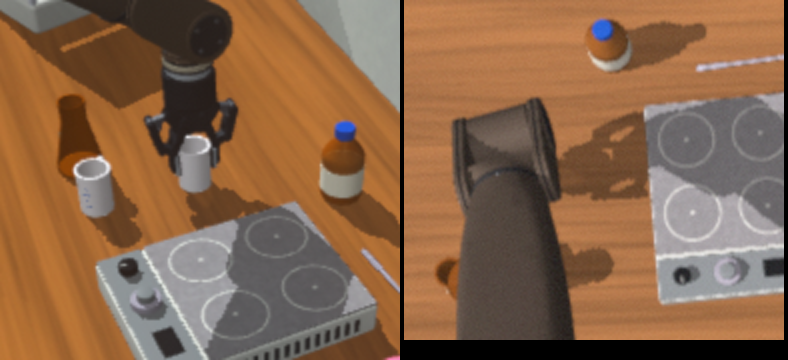

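Beaker A is held, with an opening of 48.7 mm. I'll lift it and carry it to the far-left circle.

Call:
{"api": "play_rows", "payload": {
  "rows": [
    [0,[-0.45,0,0],[0,0,0]],
    [0,[-0.45,0,0],[0,0,0]],
    [0,[-0.45,0,0],[0,0,0]],
    [0,[-0.45,0,0],[0,0,0]],
    [0,[-0.45,-0.732,0.138],[0,0,0]],
    [0,[-0.45,-0.732,0.138],[0,0,0]],
    [0,[-0.45,-0.732,0.138],[0,0,0]],
    [0,[-0.45,-0.732,0.138],[0,0,0]],
    [0,[-0.45,-0.732,0.138],[0,0,0]],
    [0,[-0.45,-0.732,0.138],[0,0,0]]
  ]
}}

```text
time: 5.15
eef_pos: [0.6257, 0.0278, 0.1567]
tcp_rot: [0.005, 0.707, -0.006, 0.708]
contact_force: [0.4, 0.2, -0.8]
opening: 0.573
```

Call:
{"api": "play_rows", "payload": {
  "rows": [
    [0,[0,0,0],[0,0,0]],
    [0,[0,0,0],[0,0,0]],
    [0,[0,0,0],[0,0,0]]
  ]
}}

```text
time: 5.4
eef_pos: [0.6248, 0.0338, 0.1562]
tcp_rot: [0.004, 0.707, -0.004, 0.707]
contact_force: [-1.2, 1.2, -1.2]
opening: 0.572
```

Call:
{"api": "play_rows", "payload": {
  "rows": [
    [0,[0.1,0,0.017],[0,0,0]],
    [0,[0.2,0,0.017],[0,0,0]],
    [0,[0.23,0,0.017],[0,0,0]],
    [0,[0.245,0,0.017],[0,0,0]],
    [0,[0.253,0,0.017],[0,0,0]],
    [0,[0.253,0,0.017],[0,0,0]],
    [0,[0.253,0,0.017],[0,0,0]]
  ]
}}

```text
time: 5.98
eef_pos: [0.6315, 0.033, 0.0821]
tcp_rot: [0.004, 0.706, -0.004, 0.708]
contact_force: [0.1, 0.9, -1.2]
opening: 0.574
```

Call:
{"api": "play_rows", "payload": {
  "rows": [
    [90,[0,0,0],[0,0,0]],
    [90,[0,0,0],[0,0,0]],
    [90,[0,0,0],[0,0,0]],
    [90,[0,0,0],[0,0,0]],
    [90,[-0.2,0,0],[0,0,0]],
    [90,[-0.2,0,0],[0,0,0]],
    [100,[-0.42,0,0],[0,0,0]],
    [100,[-0.42,0,0],[0,0,0]],
    [100,[-0.42,0,0],[0,0,0]]
  ]
}}

```text
time: 6.73
eef_pos: [0.6342, 0.0323, 0.2152]
tcp_rot: [0.004, 0.702, -0.005, 0.712]
contact_force: [0.2, -1.1, 0.0]
opening: 1.001
```

Call:
{"api": "play_rows", "payload": {
  "rows": [
    [100,[0,0.725,-0.665],[0,0,0]],
    [100,[0,0.725,-0.665],[0,0,0]],
    [100,[0,0.725,-0.665],[0,0,0]],
    [100,[0,0.725,-0.665],[0,0,0]],
    [100,[0,0.725,-0.665],[0,0,0]],
    [100,[0,0.725,-0.665],[0,0,0]],
    [100,[0,0.725,-0.665],[0,0,0]],
    [100,[0,0.725,-0.665],[0,0,0]],
    [100,[0,0.725,-0.665],[0,0,0]],
    [100,[0,0.725,-0.665],[0,0,0]]
  ]
}}

```text
time: 7.57
eef_pos: [0.4334, 0.2523, 0.2063]
tcp_rot: [0.004, 0.707, -0.004, 0.707]
contact_force: [0.3, -1.3, -0.0]
opening: 0.997
```

```bash
python3 - <<'E'
from h import *
snap('g2',[('side',(170,70,420,350),1.7),('top',(260,140,450,280),1.8)])
S=get("side");print(ctrl.get_state()["eef_pos"])
h=cv2.cvtColor(S["color"],cv2.COLOR_RGB2HSV).astype(int)
for n,p in(("A",(.63,.0335,.09)),("B",(.4375,.252,.035)),("A0",(.6,.2525,.035))):
    u=proj(S,p);print(n,u)
E
```

```text
[0.43434751 0.25140915 0.2063164 ]
A [317.78643467 167.83963332]
B [227.58168964 153.94587284]
A0 [280.43799284 141.57359241]
```

View pics/g2.png

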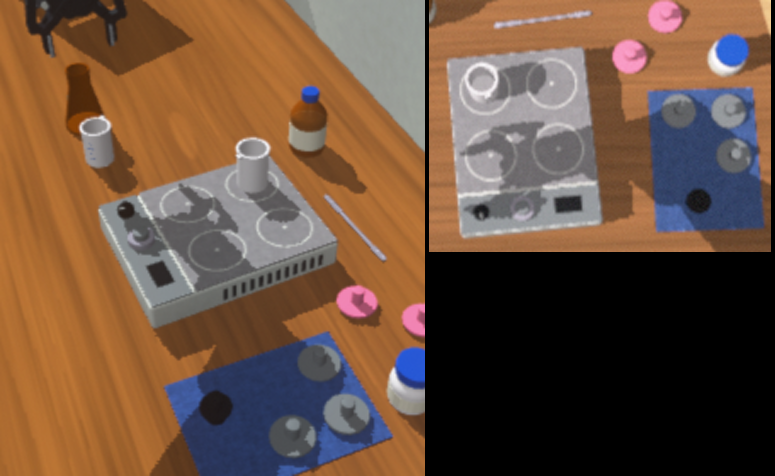

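Beaker A stands upright inside the far-left circle, and everything else is where it was. Next is beaker B.

Call:
{"api": "play_rows", "payload": {
  "rows": [
    [100,[0.15,0.0,0.012],[0,0,0]],
    [100,[0.3,0.0,0.012],[0,0,0]],
    [100,[0.4,0.0,0.012],[0,0,0]],
    [100,[0.5,0.0,0.012],[0,0,0]],
    [100,[0.58,0.0,0.012],[0,0,0]],
    [100,[0.61,0.0,0.012],[0,0,0]],
    [100,[0.61,0.0,0.012],[0,0,0]],
    [100,[0.61,0.0,0.012],[0,0,0]]
  ]
}}

```text
time: 8.38
eef_pos: [0.4379, 0.252, 0.0239]
tcp_rot: [0.005, 0.707, -0.005, 0.707]
contact_force: [0.1, 0.4, 0.3]
opening: 1.001
```

Call:
{"api": "play_rows", "payload": {
  "rows": [
    [0,[0,0,0],[0,0,0]],
    [0,[0,0,0],[0,0,0]],
    [0,[0,0,0],[0,0,0]],
    [0,[0,0,0],[0,0,0]],
    [0,[0,0,0],[0,0,0]],
    [0,[0,0,0],[0,0,0]],
    [0,[0,0,0],[0,0,0]],
    [0,[0,0,0],[0,0,0]]
  ]
}}

```text
time: 9.05
eef_pos: [0.4382, 0.2529, 0.0254]
tcp_rot: [0.004, 0.706, -0.004, 0.708]
contact_force: [-1.8, -1.1, 6.4]
opening: 0.576
```

Call:
{"api": "play_rows", "payload": {
  "rows": [
    [0,[-0.47,0,0],[0,0,0]],
    [0,[-0.47,0,0],[0,0,0]],
    [0,[-0.47,0,0],[0,0,0]],
    [0,[-0.47,0,0],[0,0,0]],
    [0,[-0.47,-0.75,0.282],[0,0,0]],
    [0,[-0.47,-0.75,0.282],[0,0,0]],
    [0,[-0.47,-0.75,0.282],[0,0,0]],
    [0,[-0.47,-0.75,0.282],[0,0,0]],
    [0,[-0.47,-0.75,0.282],[0,0,0]],
    [0,[-0.47,-0.75,0.282],[0,0,0]]
  ]
}}

```text
time: 9.88
eef_pos: [0.5192, 0.0238, 0.1646]
tcp_rot: [0.004, 0.707, -0.005, 0.707]
contact_force: [0.2, 0.9, -2.2]
opening: 0.574
```

Call:
{"api": "play_rows", "payload": {
  "rows": [
    [0,[0,0,0],[0,0,0]],
    [0,[0,0,0],[0,0,0]],
    [0,[0,0,0],[0,0,0]]
  ]
}}

```text
time: 10.13
eef_pos: [0.5182, 0.0269, 0.164]
tcp_rot: [0.004, 0.708, -0.004, 0.707]
contact_force: [0.1, 0.6, -1.2]
opening: 0.57
```

Call:
{"api": "play_rows", "payload": {
  "rows": [
    [0,[0.12,0,0.007],[0,0,0]],
    [0,[0.22,0,0.007],[0,0,0]],
    [0,[0.26,0,0.007],[0,0,0]],
    [0,[0.272,0,0.007],[0,0,0]],
    [0,[0.28,0,0.007],[0,0,0]],
    [0,[0.28,0,0.007],[0,0,0]],
    [0,[0.28,0,0.007],[0,0,0]]
  ]
}}

```text
time: 10.72
eef_pos: [0.5221, 0.0267, 0.0819]
tcp_rot: [0.004, 0.706, -0.004, 0.708]
contact_force: [-0.3, 0.0, -2.1]
opening: 0.573
```

Call:
{"api": "play_rows", "payload": {
  "rows": [
    [90,[0,0,0],[0,0,0]],
    [90,[0,0,0],[0,0,0]],
    [90,[0,0,0],[0,0,0]],
    [90,[0,0,0],[0,0,0]],
    [90,[-0.2,0,0],[0,0,0]],
    [90,[-0.2,0,0],[0,0,0]],
    [100,[-0.45,0,0],[0,0,0]],
    [100,[-0.45,0,0],[0,0,0]],
    [100,[-0.45,0,0],[0,0,0]]
  ]
}}

```text
time: 11.47
eef_pos: [0.5255, 0.0258, 0.2246]
tcp_rot: [0.003, 0.702, -0.005, 0.713]
contact_force: [0.8, -0.3, 1.1]
opening: 0.999
```

Call:
{"api": "play_rows", "payload": {
  "rows": [
    [100,[0,0.98,-0.29],[0,0,0]],
    [100,[0,0.98,-0.29],[0,0,0]],
    [100,[0,0.98,-0.29],[0,0,0]],
    [100,[0,0.98,-0.29],[0,0,0]],
    [100,[0,0.98,-0.29],[0,0,0]],
    [100,[0,0.98,-0.29],[0,0,0]],
    [100,[0,0.98,-0.29],[0,0,0]],
    [100,[0,0.98,-0.29],[0,0,0]],
    [100,[0,0.98,-0.29],[0,0,0]],
    [100,[0,0.98,-0.29],[0,0,0]]
  ]
}}

```text
time: 12.3
eef_pos: [0.437, 0.3219, 0.2153]
tcp_rot: [0.003, 0.707, -0.003, 0.707]
contact_force: [1.0, -0.5, 0.1]
opening: 0.999
```

```bash
python3 - <<'E'
from h import *
snap('g3',[('side',(180,80,300,180),3.2),('top',(150,160,340,290),2)])
print(ctrl.get_state()["eef_pos"])
S=get("side")
for n,p in(("lip",(.4385,.365,.118)),("base",(.4385,.365,0))):print(n,proj(S,p))
E
```

```text
[0.43768993 0.32057959 0.21529983]
lip [214.72119558 109.67200329]
base [220.03575665 142.22852711]
```

View pics/g3.png

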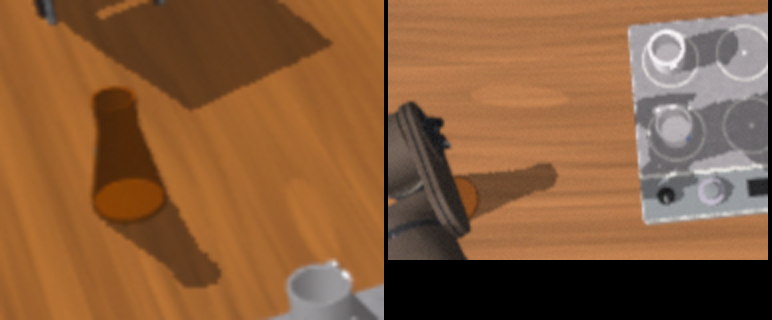

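Call:
{"api": "play_rows", "payload": {
  "rows": [
    [100,[0,0.148,0.003],[0,0,0]],
    [100,[0,0.148,0.003],[0,0,0]],
    [100,[0.15,0.148,0.003],[0,0,0]],
    [100,[0.3,0.148,0.003],[0,0,0]],
    [100,[0.4,0.148,0.003],[0,0,0]],
    [100,[0.44,0.148,0.003],[0,0,0]],
    [100,[0.44,0.148,0.003],[0,0,0]],
    [100,[0.44,0.148,0.003],[0,0,0]]
  ]
}}

```text
time: 13.12
eef_pos: [0.4397, 0.3654, 0.0842]
tcp_rot: [0.005, 0.707, -0.004, 0.707]
contact_force: [-0.5, 0.2, 0.7]
opening: 1.002
```

Call:
{"api": "play_rows", "payload": {
  "rows": [
    [0,[0,0,0],[0,0,0]],
    [0,[0,0,0],[0,0,0]],
    [0,[0,0,0],[0,0,0]],
    [0,[0,0,0],[0,0,0]],
    [0,[0,0,0],[0,0,0]],
    [0,[0,0,0],[0,0,0]],
    [0,[0,0,0],[0,0,0]],
    [0,[0,0,0],[0,0,0]],
    [0,[0,0,0],[0,0,0]]
  ],
  "force": 40
}}

```text
time: 13.87
eef_pos: [0.4395, 0.3665, 0.0855]
tcp_rot: [0.004, 0.706, -0.003, 0.708]
contact_force: [-2.4, -0.4, 6.3]
opening: 0.451
```

Call:
{"api": "play_rows", "payload": {
  "rows": [
    [0,[-0.55,0,0],[0,0,0]],
    [0,[-0.55,0,0],[0,0,0]],
    [0,[-0.55,0,0],[0,0,0]],
    [0,[-0.55,0,0],[0,0,0]],
    [0,[-0.55,-0.8,0.15],[0,0,0]],
    [0,[-0.55,-0.8,0.15],[0,0,0]],
    [0,[-0.55,-0.8,0.15],[0,0,0]],
    [0,[-0.55,-0.8,0.15],[0,0,0]],
    [0,[-0.55,-0.8,0.15],[0,0,0]],
    [0,[-0.55,-0.8,0.15],[0,0,0]]
  ]
}}

```text
time: 14.7
eef_pos: [0.4806, 0.123, 0.2481]
tcp_rot: [0.004, 0.707, -0.004, 0.707]
contact_force: [0.4, -0.5, -2.0]
opening: 0.452
```

Call:
{"api": "play_rows", "payload": {
  "rows": [
    [0,[0,-0.7,0.135],[0,0,0]],
    [0,[0,-0.7,0.135],[0,0,0]],
    [0,[0,-0.7,0.135],[0,0,0]],
    [0,[0,-0.7,0.135],[0,0,0]],
    [0,[0,-0.7,0.135],[0,0,0]],
    [0,[0,-0.7,0.135],[0,0,0]],
    [0,[0,-0.7,0.135],[0,0,0]],
    [0,[0,-0.7,0.135],[0,0,0]],
    [0,[0,-0.7,0.135],[0,0,0]]
  ]
}}

```text
time: 15.45
eef_pos: [0.5187, -0.0838, 0.2479]
tcp_rot: [0.004, 0.707, -0.003, 0.707]
contact_force: [-0.2, 1.4, -2.6]
opening: 0.452
```

Call:
{"api": "play_rows", "payload": {
  "rows": [
    [0,[0.1,0.003,0.03],[0,0,0]],
    [0,[0.22,0.003,0.03],[0,0,0]],
    [0,[0.31,0.003,0.03],[0,0,0]],
    [0,[0.34,0.003,0.03],[0,0,0]],
    [0,[0.352,0.003,0.03],[0,0,0]],
    [0,[0.359,0.003,0.03],[0,0,0]],
    [0,[0.359,0.003,0.03],[0,0,0]],
    [0,[0.359,0.003,0.03],[0,0,0]]
  ]
}}

```text
time: 16.12
eef_pos: [0.5294, -0.0845, 0.1427]
tcp_rot: [0.003, 0.706, -0.004, 0.708]
contact_force: [-0.2, -0.0, -1.2]
opening: 0.455
```

Call:
{"api": "play_rows", "payload": {
  "rows": [
    [90,[0,0,0],[0,0,0]],
    [90,[0,0,0],[0,0,0]],
    [90,[0,0,0],[0,0,0]],
    [90,[0,0,0],[0,0,0]],
    [90,[0,0,0],[0,0,0]],
    [90,[-0.1,0,0],[0,0,0]],
    [90,[-0.2,0,0],[0,0,0]],
    [100,[-0.36,0,0],[0,0,0]],
    [100,[-0.36,0,0],[0,0,0]],
    [100,[-0.36,0,0],[0,0,0]]
  ]
}}

```text
time: 16.95
eef_pos: [0.5303, -0.0852, 0.2536]
tcp_rot: [0.003, 0.704, -0.005, 0.71]
contact_force: [0.0, -0.2, 0.1]
opening: 1.004
```

Call:
{"api": "play_rows", "payload": {
  "rows": [
    [60,[0,-0.683,0.21],[0,0,0]],
    [60,[0,-0.683,0.21],[0,0,0]],
    [60,[0,-0.683,0.21],[0,0,0]],
    [60,[0,-0.683,0.21],[0,0,0]],
    [60,[0,-0.683,0.21],[0,0,0]],
    [60,[0,-0.683,0.21],[0,0,0]],
    [60,[0,-0.683,0.21],[0,0,0]],
    [60,[0,-0.683,0.21],[0,0,0]]
  ]
}}

```text
time: 17.62
eef_pos: [0.588, -0.2895, 0.2464]
tcp_rot: [0.005, 0.708, -0.003, 0.706]
contact_force: [0.1, -0.2, 0.6]
opening: 0.597
```

```bash
python3 - <<'E'
from h import *
snap('g4',[('side',(190,90,430,350),1.9),('top',(260,140,400,280),2.3)])
print(ctrl.get_state()["eef_pos"])
np.set_printoptions(precision=4,suppress=True)
S=get("side");h=cv2.cvtColor(S["color"],cv2.COLOR_RGB2HSV).astype(int);H,Sa,V=h[...,0],h[...,1],h[...,2]
m=np.zeros(H.shape,bool);m[255:350,265:400]=1
for b in blobs(0,m&(Sa<60)&(V>60)&(V<175)&(H>20),60):print(b[0],b[1][4],plane(S,*b[0],.013)[:2])
E
```

```text
[ 0.58831137 -0.28830997  0.24771503]
(np.float64(357.4), np.float64(283.1)) 416 [ 0.5922 -0.2917]
(np.float64(373.5), np.float64(313.3)) 495 [ 0.5891 -0.3759]
(np.float64(341.7), np.float64(326.4)) 523 [ 0.5131 -0.3788]
```

View pics/g4.png

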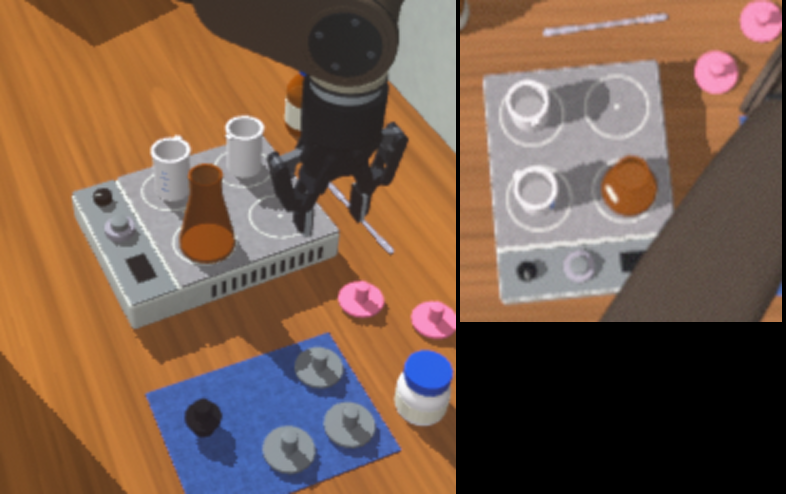

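Call:
{"api": "play_rows", "payload": {
  "rows": [
    [60,[0.14,-0.005,0.015],[0,0,0]],
    [60,[0.28,-0.005,0.015],[0,0,0]],
    [60,[0.42,-0.005,0.015],[0,0,0]],
    [60,[0.56,-0.005,0.015],[0,0,0]],
    [60,[0.68,-0.005,0.015],[0,0,0]],
    [60,[0.74,-0.005,0.015],[0,0,0]],
    [60,[0.76,-0.005,0.015],[0,0,0]],
    [60,[0.76,-0.005,0.015],[0,0,0]],
    [60,[0.76,-0.005,0.015],[0,0,0]]
  ]
}}

```text
time: 18.52
eef_pos: [0.5944, -0.2913, 0.0225]
tcp_rot: [0.003, 0.706, -0.004, 0.708]
contact_force: [0.3, 0.1, 0.0]
opening: 0.601
```

Call:
{"api": "play_rows", "payload": {
  "rows": [
    [0,[0,0,0],[0,0,0]],
    [0,[0,0,0],[0,0,0]],
    [0,[0,0,0],[0,0,0]],
    [0,[0,0,0],[0,0,0]],
    [0,[0,0,0],[0,0,0]],
    [0,[0,0,0],[0,0,0]],
    [0,[0,0,0],[0,0,0]],
    [0,[0,0,0],[0,0,0]],
    [0,[0,0,0],[0,0,0]]
  ],
  "force": 30
}}

```text
time: 19.27
eef_pos: [0.5947, -0.2924, 0.0233]
tcp_rot: [0.003, 0.706, -0.005, 0.708]
contact_force: [-0.8, 1.1, 6.6]
opening: 0.187
```

```bash
cat >> h.py <<'E'
def rims():
    T=get("top");g=cv2.cvtColor(T["color"],cv2.COLOR_RGB2GRAY)
    for n,p in(("A",(.6315,.0325,.125)),("B",(.522,.026,.125))):
        u=proj(T,p);x,y=u.astype(int);roi=g[y-16:y+17,x-16:x+17]
        k=6;b=cv2.GaussianBlur(cv2.resize(roi,None,fx=k,fy=k,interpolation=cv2.INTER_CUBIC),(0,0),3)
        c=cv2.HoughCircles(b,cv2.HOUGH_GRADIENT,1,200,param1=80,param2=10,minRadius=45,maxRadius=68)
        c=c[0][0];px=(x-16+(c[0]+.5)/k-.5,y-16+(c[1]+.5)/k-.5);print(n,"pred",u.round(1),"hough",np.round(px,1),"r",c[2]/k,plane(T,*px,.125)[:2].round(4))
E
python3 -c "
from h import *
rims();print(ctrl.get_state()['eef_pos'])"
```

```text
A pred [290.1 183.5] hough [287.5 183.5] r 10.433333 [0.6318 0.0398]
B pred [293.2 221.5] hough [293.3 221.5] r 8.516666 [0.522  0.0257]
[ 0.59473299 -0.29237698  0.02334745]
```

Call:
{"api": "play_rows", "payload": {
  "rows": [
    [0,[-0.6,0,0],[0,0,0]],
    [0,[-0.6,0,0],[0,0,0]],
    [0,[-0.6,0,0],[0,0,0]],
    [0,[-0.6,0,0],[0,0,0]],
    [0,[-0.6,0,0],[0,0,0]],
    [0,[-0.6,0.65,0.08],[0,0,0]],
    [0,[-0.6,0.65,0.08],[0,0,0]],
    [0,[-0.6,0.65,0.08],[0,0,0]],
    [0,[-0.6,0.65,0.08],[0,0,0]],
    [0,[-0.6,0.65,0.08],[0,0,0]]
  ]
}}

```text
time: 20.15
eef_pos: [0.619, -0.0936, 0.2]
tcp_rot: [0.004, 0.707, -0.003, 0.707]
contact_force: [0.1, 0.1, -0.5]
opening: 0.192
```

Call:
{"api": "play_rows", "payload": {
  "rows": [
    [0,[0,0.428,0.03],[0,0,0]],
    [0,[0,0.428,0.03],[0,0,0]],
    [0,[0,0.428,0.03],[0,0,0]],
    [0,[0,0.428,0.03],[0,0,0]],
    [0,[0,0.428,0.03],[0,0,0]],
    [0,[0,0.428,0.03],[0,0,0]],
    [0,[0,0.428,0.03],[0,0,0]]
  ]
}}

```text
time: 20.73
eef_pos: [0.6298, 0.0302, 0.2003]
tcp_rot: [0.004, 0.707, -0.005, 0.707]
contact_force: [0.6, -0.0, -0.7]
opening: 0.19
```

Call:
{"api": "play_rows", "payload": {
  "rows": [
    [0,[0.1,0.003,0.0],[0,0,0]],
    [0,[0.15,0.003,0.0],[0,0,0]],
    [0,[0.165,0.003,0.0],[0,0,0]],
    [0,[0.165,0.003,0],[0,0,0]],
    [0,[0.165,0.003,0],[0,0,0]]
  ]
}}

```text
time: 21.15
eef_pos: [0.6303, 0.0312, 0.1517]
tcp_rot: [0.005, 0.707, -0.005, 0.707]
contact_force: [0.1, -0.6, 0.7]
opening: 0.192
```

```bash
python3 - <<'E'
from h import *
snap('g5',[('side',(260,110,370,230),5)])
print(ctrl.get_state()["eef_pos"])
S=get("side")
for p in((.6315,.0325,.125),(.6315,.0325,.140)):print(proj(S,p))
E
```

```text
[0.6308693  0.03137584 0.15257628]
[318.60605362 157.4100243 ]
[318.67121811 152.77355488]
```

View pics/g5.png

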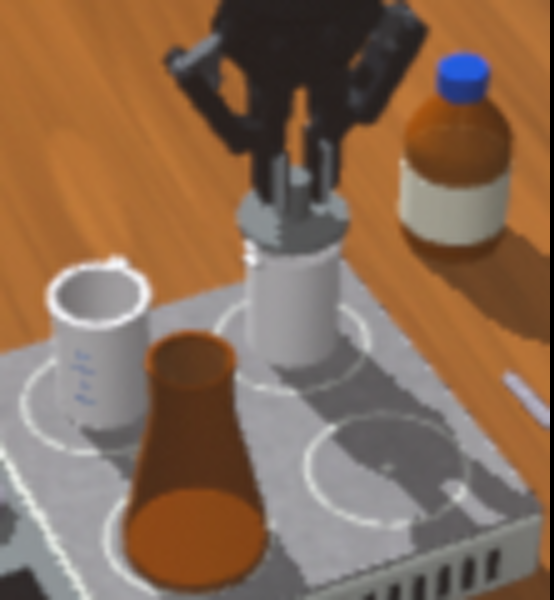

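The cover's disc, at crop x≈293, is centred over the beaker body at x≈294. I'll seat it.

Call:
{"api": "play_rows", "payload": {
  "rows": [
    [0,[0.02,0,0],[0,0,0]],
    [0,[0.03,0,0],[0,0,0]],
    [0,[0.036,0,0],[0,0,0]],
    [0,[0.041,0,0],[0,0,0]],
    [0,[0.041,0,0],[0,0,0]],
    [0,[0.041,0,0],[0,0,0]]
  ]
}}

```text
time: 21.75
eef_pos: [0.6303, 0.0324, 0.1404]
tcp_rot: [0.004, 0.707, -0.004, 0.707]
contact_force: [-2.2, -0.6, 5.0]
opening: 0.193
```

Call:
{"api": "play_rows", "payload": {
  "rows": [
    [50,[0,0,0],[0,0,0]],
    [50,[0,0,0],[0,0,0]],
    [50,[0,0,0],[0,0,0]],
    [50,[0,0,0],[0,0,0]],
    [50,[-0.05,0,0],[0,0,0]],
    [50,[-0.15,0,0],[0,0,0]],
    [60,[-0.35,0,0],[0,0,0]],
    [60,[-0.35,0,0],[0,0,0]],
    [60,[-0.35,0,0],[0,0,0]]
  ]
}}

```text
time: 22.5
eef_pos: [0.6331, 0.0321, 0.2512]
tcp_rot: [0.004, 0.703, -0.004, 0.711]
contact_force: [0.2, 0.5, 0.7]
opening: 0.598
```

Call:
{"api": "play_rows", "payload": {
  "rows": [
    [60,[0,-0.98,-0.28],[0,0,0]],
    [60,[0,-0.98,-0.28],[0,0,0]],
    [60,[0,-0.98,-0.28],[0,0,0]],
    [60,[0,-0.98,-0.28],[0,0,0]],
    [60,[0,-0.98,-0.28],[0,0,0]],
    [60,[0,-0.98,-0.28],[0,0,0]],
    [60,[0,-0.98,-0.28],[0,0,0]],
    [60,[0,-0.98,-0.28],[0,0,0]],
    [60,[0,-0.98,-0.28],[0,0,0]]
  ]
}}

```text
time: 23.25
eef_pos: [0.5411, -0.2637, 0.2425]
tcp_rot: [0.006, 0.708, -0.006, 0.706]
contact_force: [0.3, 0.1, 0.4]
opening: 0.598
```

Call:
{"api": "play_rows", "payload": {
  "rows": [
    [60,[0,-0.39,-0.097],[0,0,0]],
    [60,[0,-0.39,-0.097],[0,0,0]],
    [60,[0,-0.39,-0.097],[0,0,0]],
    [60,[0,-0.39,-0.097],[0,0,0]],
    [60,[0,-0.39,-0.097],[0,0,0]],
    [60,[0,-0.39,-0.097],[0,0,0]]
  ]
}}

```text
time: 23.75
eef_pos: [0.5126, -0.3757, 0.243]
tcp_rot: [0.004, 0.707, -0.003, 0.707]
contact_force: [-0.0, 0.4, -0.2]
opening: 0.602
```

```bash
python3 - <<'E'
from h import *
snap('g6',[('side',(190,90,430,350),2.2)])
print(ctrl.get_state()["eef_pos"])
S=get("side");h=cv2.cvtColor(S["color"],cv2.COLOR_RGB2HSV).astype(int);H,Sa,V=h[...,0],h[...,1],h[...,2]
m=np.zeros(H.shape,bool);m[255:350,265:400]=1
for b in blobs(0,m&(Sa<60)&(V>60)&(V<175)&(H>20),60):print(b[0],b[1][4],plane(S,*b[0],.013)[:2])
for b in blobs(0,m&(V<45),60):print("dark",b[0],b[1][4],plane(S,*b[0],.03)[:2])
E
```

```text
[ 0.5128141  -0.37538053  0.24322633]
(np.float64(373.5), np.float64(313.3)) 495 [ 0.58910874 -0.37586106]
(np.float64(341.7), np.float64(326.4)) 520 [ 0.51306314 -0.37881451]
dark (np.float64(298.1), np.float64(311.2)) 123 [ 0.43860876 -0.32054214]
```

View pics/g6.png

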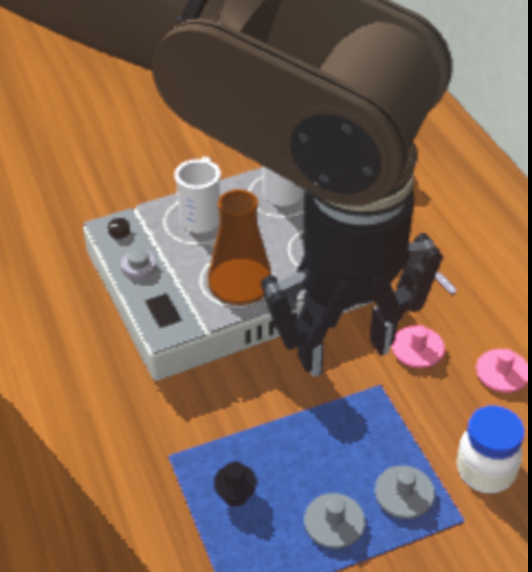

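Call:
{"api": "play_rows", "payload": {
  "rows": [
    [60,[0.14,-0.004,0],[0,0,0]],
    [60,[0.28,-0.004,0],[0,0,0]],
    [60,[0.42,-0.004,0],[0,0,0]],
    [60,[0.56,-0.004,0],[0,0,0]],
    [60,[0.67,-0.004,0],[0,0,0]],
    [60,[0.73,-0.004,0],[0,0,0]],
    [60,[0.748,-0.004,0],[0,0,0]],
    [60,[0.748,-0.004,0],[0,0,0]],
    [60,[0.748,-0.004,0],[0,0,0]]
  ]
}}

```text
time: 24.6
eef_pos: [0.5134, -0.3784, 0.0209]
tcp_rot: [0.003, 0.707, -0.004, 0.708]
contact_force: [-0.5, 0.2, 0.4]
opening: 0.604
```

Call:
{"api": "play_rows", "payload": {
  "rows": [
    [0,[0,0,0],[0,0,0]],
    [0,[0,0,0],[0,0,0]],
    [0,[0,0,0],[0,0,0]],
    [0,[0,0,0],[0,0,0]],
    [0,[0,0,0],[0,0,0]],
    [0,[0,0,0],[0,0,0]],
    [0,[0,0,0],[0,0,0]],
    [0,[0,0,0],[0,0,0]]
  ]
}}

```text
time: 25.27
eef_pos: [0.5134, -0.3795, 0.0219]
tcp_rot: [0.003, 0.706, -0.005, 0.708]
contact_force: [-0.5, 1.0, 6.0]
opening: 0.192
```

Call:
{"api": "play_rows", "payload": {
  "rows": [
    [0,[-0.66,0,0],[0,0,0]],
    [0,[-0.66,0,0],[0,0,0]],
    [0,[-0.66,0,0],[0,0,0]],
    [0,[-0.66,0,0],[0,0,0]],
    [0,[-0.66,0,0],[0,0,0]],
    [0,[-0.66,0,0],[0,0,0]],
    [0,[-0.66,0.5,0],[0,0,0]],
    [0,[-0.66,0.5,0],[0,0,0]],
    [0,[-0.66,0.5,0],[0,0,0]],
    [0,[-0.66,0.5,0],[0,0,0]]
  ]
}}

```text
time: 26.1
eef_pos: [0.5129, -0.225, 0.2164]
tcp_rot: [0.005, 0.708, -0.003, 0.707]
contact_force: [-0.1, 0.1, -1.3]
opening: 0.193
```

Call:
{"api": "play_rows", "payload": {
  "rows": [
    [0,[0,0.845,0.015],[0,0,0]],
    [0,[0,0.845,0.015],[0,0,0]],
    [0,[0,0.845,0.015],[0,0,0]],
    [0,[0,0.845,0.015],[0,0,0]],
    [0,[0,0.845,0.015],[0,0,0]],
    [0,[0,0.845,0.015],[0,0,0]],
    [0,[0,0.845,0.015],[0,0,0]],
    [0,[0,0.845,0.015],[0,0,0]],
    [0,[0,0.845,0.015],[0,0,0]],
    [0,[0,0.845,0.015],[0,0,0]]
  ]
}}

```text
time: 26.93
eef_pos: [0.5212, 0.0238, 0.2172]
tcp_rot: [0.004, 0.707, -0.005, 0.707]
contact_force: [0.0, 0.4, -0.4]
opening: 0.196
```

```bash
python3 - <<'E'
from h import *
snap('g7',[('side',(230,110,370,250),4)])
S=get("side");print(ctrl.get_state()["eef_pos"],proj(S,(.6315,.0325,.137)),proj(S,(.522,.026,.125)))
E
```

```text
[0.5213391  0.02342604 0.21732303] [318.65809618 153.70718401] [279.26299216 168.93723778]
```

View pics/g7.png

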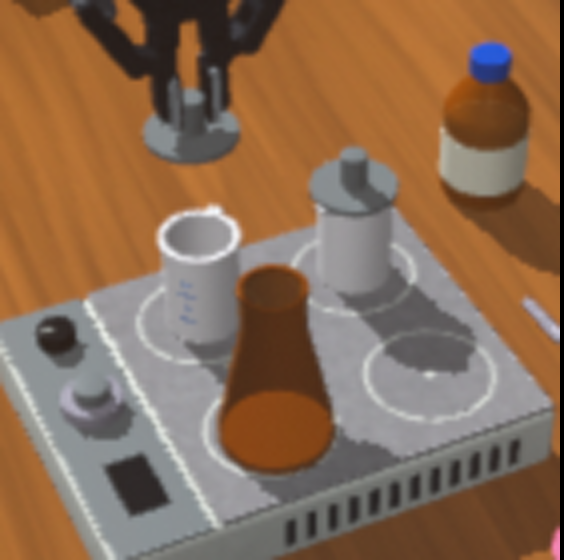

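Cover A is seated level, and cover B is over its beaker (rim at crop (199,239), as predicted).

Call:
{"api": "play_rows", "payload": {
  "rows": [
    [0,[0.1,0.003,0],[0,0,0]],
    [0,[0.19,0.003,0],[0,0,0]],
    [0,[0.22,0.003,0],[0,0,0]],
    [0,[0.235,0.003,0],[0,0,0]],
    [0,[0.25,0.003,0],[0,0,0]],
    [0,[0.258,0.003,0],[0,0,0]],
    [0,[0.264,0.003,0],[0,0,0]],
    [0,[0.264,0.003,0],[0,0,0]],
    [0,[0.264,0.003,0],[0,0,0]]
  ]
}}

```text
time: 27.78
eef_pos: [0.5219, 0.0258, 0.1393]
tcp_rot: [0.004, 0.706, -0.004, 0.708]
contact_force: [0.1, 0.1, 0.5]
opening: 0.194
```

Call:
{"api": "play_rows", "payload": {
  "rows": [
    [50,[0,0,0],[0,0,0]],
    [50,[0,0,0],[0,0,0]],
    [50,[0,0,0],[0,0,0]],
    [50,[0,0,0],[0,0,0]],
    [50,[-0.05,0,0],[0,0,0]],
    [50,[-0.15,0,0],[0,0,0]],
    [60,[-0.35,0,0],[0,0,0]],
    [60,[-0.35,0,0],[0,0,0]],
    [60,[-0.35,0,0],[0,0,0]]
  ]
}}

```text
time: 28.53
eef_pos: [0.5244, 0.0255, 0.2501]
tcp_rot: [0.003, 0.703, -0.005, 0.711]
contact_force: [0.5, -0.9, -0.3]
opening: 0.599
```

Call:
{"api": "play_rows", "payload": {
  "rows": [
    [60,[0,-0.98,-0.2],[0,0,0]],
    [60,[0,-0.98,-0.2],[0,0,0]],
    [60,[0,-0.98,-0.2],[0,0,0]],
    [60,[0,-0.98,-0.2],[0,0,0]],
    [60,[0,-0.98,-0.2],[0,0,0]],
    [60,[0,-0.98,-0.2],[0,0,0]],
    [60,[0,-0.98,-0.2],[0,0,0]],
    [60,[0,-0.98,-0.2],[0,0,0]]
  ]
}}

```text
time: 29.2
eef_pos: [0.4561, -0.2723, 0.2422]
tcp_rot: [0.005, 0.708, -0.006, 0.706]
contact_force: [0.2, -0.0, 0.6]
opening: 0.603
```

Call:
{"api": "play_rows", "payload": {
  "rows": [
    [60,[0,-0.148,-0.063],[0,0,0]],
    [60,[0,-0.148,-0.063],[0,0,0]],
    [60,[0,-0.148,-0.063],[0,0,0]],
    [60,[0,-0.148,-0.063],[0,0,0]],
    [60,[0,-0.148,-0.063],[0,0,0]]
  ]
}}

```text
time: 29.62
eef_pos: [0.4388, -0.3103, 0.2427]
tcp_rot: [0.004, 0.707, -0.003, 0.707]
contact_force: [-0.4, 0.0, 0.0]
opening: 0.601
```

```bash
python3 - <<'E'
from h import *
snap('g8',[('side',(230,100,380,340),2.4),('top',(250,140,440,290),2.1)])
print(ctrl.get_state()["eef_pos"])
S=get("side");h=cv2.cvtColor(S["color"],cv2.COLOR_RGB2HSV).astype(int);V=h[...,2]
m=np.zeros(V.shape,bool);m[290:325,280:315]=1
for b in blobs(0,m&(V<45),60):print("dark",b,plane(S,*b[0],.0235)[:2])
for z in(.055,.173):print("flask pred",z,proj(S,(.5294,-.0855,z)))
E
```

```text
[ 0.43904209 -0.3102427   0.24310444]
dark ((np.float64(297.9), np.float64(311.0)), (np.int32(291), np.int32(303), np.int32(14), np.int32(16), np.int32(134))) [ 0.43980771 -0.31586361]
flask pred 0.055 [298.41488577 217.17836046]
flask pred 0.173 [297.46409929 180.71428078]
```

View pics/g8.png

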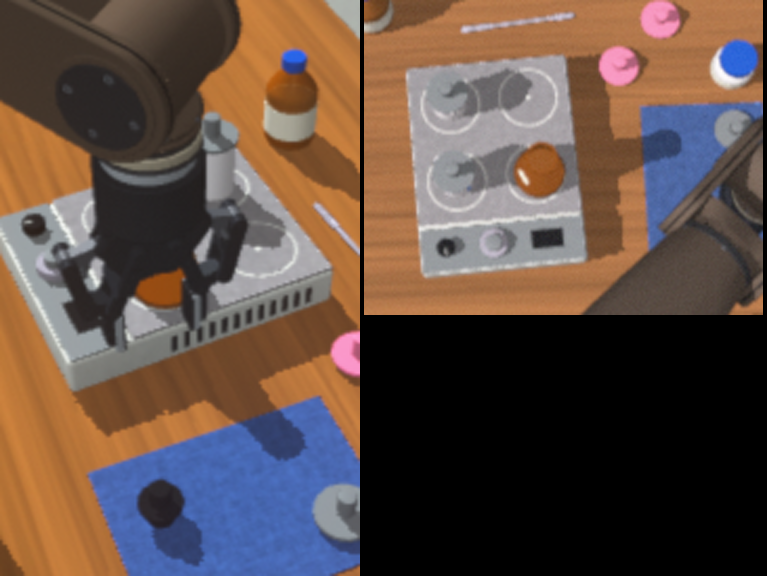

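Call:
{"api": "play_rows", "payload": {
  "rows": [
    [60,[0.14,-0.005,0],[0,0,0]],
    [60,[0.28,-0.005,0],[0,0,0]],
    [60,[0.42,-0.005,0],[0,0,0]],
    [60,[0.55,-0.005,0],[0,0,0]],
    [60,[0.64,-0.005,0],[0,0,0]],
    [60,[0.69,-0.005,0],[0,0,0]],
    [60,[0.705,-0.005,0],[0,0,0]],
    [60,[0.705,-0.005,0],[0,0,0]],
    [60,[0.705,-0.005,0],[0,0,0]]
  ]
}}

```text
time: 30.52
eef_pos: [0.4395, -0.3134, 0.0329]
tcp_rot: [0.003, 0.707, -0.004, 0.708]
contact_force: [-0.6, 0.0, 0.2]
opening: 0.598
```

Call:
{"api": "play_rows", "payload": {
  "rows": [
    [0,[0,0,0],[0,0,0]],
    [0,[0,0,0],[0,0,0]],
    [0,[0,0,0],[0,0,0]],
    [0,[0,0,0],[0,0,0]],
    [0,[0,0,0],[0,0,0]],
    [0,[0,0,0],[0,0,0]],
    [0,[0,0,0],[0,0,0]],
    [0,[0,0,0],[0,0,0]]
  ],
  "force": 45
}}

```text
time: 31.18
eef_pos: [0.4394, -0.3142, 0.0336]
tcp_rot: [0.003, 0.706, -0.005, 0.708]
contact_force: [-1.1, 0.9, 6.0]
opening: 0.212
```

Call:
{"api": "play_rows", "payload": {
  "rows": [
    [0,[-0.67,0,0],[0,0,0]],
    [0,[-0.67,0,0],[0,0,0]],
    [0,[-0.67,0,0],[0,0,0]],
    [0,[-0.67,0,0],[0,0,0]],
    [0,[-0.67,0,0],[0,0,0]],
    [0,[-0.67,0,0],[0,0,0]],
    [0,[-0.67,0.35,0.2],[0,0,0]],
    [0,[-0.67,0.35,0.2],[0,0,0]],
    [0,[-0.67,0.35,0.2],[0,0,0]],
    [0,[-0.67,0.35,0.2],[0,0,0]]
  ]
}}

```text
time: 32.02
eef_pos: [0.5016, -0.2038, 0.2325]
tcp_rot: [0.003, 0.707, -0.001, 0.708]
contact_force: [0.5, 0.5, -0.8]
opening: 0.206
```

Call:
{"api": "play_rows", "payload": {
  "rows": [
    [0,[0,0.4,0.088],[0,0,0]],
    [0,[0,0.4,0.088],[0,0,0]],
    [0,[0,0.4,0.088],[0,0,0]],
    [0,[0,0.4,0.088],[0,0,0]],
    [0,[0,0.4,0.088],[0,0,0]],
    [0,[0,0.4,0.088],[0,0,0]],
    [0,[0,0.4,0.088],[0,0,0]]
  ]
}}

```text
time: 32.6
eef_pos: [0.5272, -0.0902, 0.2326]
tcp_rot: [0.004, 0.707, -0.005, 0.707]
contact_force: [-0.2, 0.2, -0.4]
opening: 0.21
```

```bash
python3 - <<'E'
from h import *
snap('g9',[('side',(230,90,370,250),3.5)])
S=get("side");e=ctrl.get_state()["eef_pos"];print(e)
z=e[2]-.0336+.003  # plug bottom
for n,dz in(("plug bottom",0),("flange mid",.022)):print(n,proj(S,(e[0],e[1]+.0015,z+dz)))
print("lip pred",proj(S,(.5294,-.0855,.173)))
E
```

```text
[ 0.52723981 -0.09049068  0.23268313]
plug bottom [296.85582859 172.02223582]
flange mid [296.64924342 164.31332888]
lip pred [297.46409929 180.71428078]
```

View pics/g9.png

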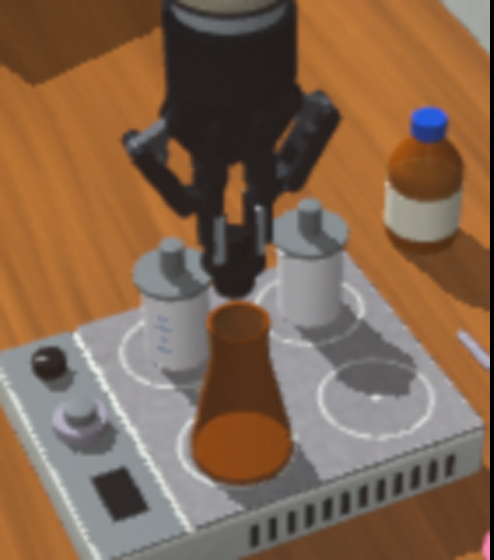

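Call:
{"api": "play_rows", "payload": {
  "rows": [
    [0,[0.02,0.01,0.007],[0,0,0]],
    [0,[0.06,0.01,0.007],[0,0,0]],
    [0,[0.09,0.01,0.007],[0,0,0]],
    [0,[0.115,0.01,0.007],[0,0,0]],
    [0,[0.135,0.01,0.007],[0,0,0]],
    [0,[0.15,0.01,0.007],[0,0,0]],
    [0,[0.16,0.01,0.007],[0,0,0]],
    [0,[0.167,0.01,0.007],[0,0,0]],
    [0,[0.167,0.01,0.007],[0,0,0]],
    [0,[0.167,0.01,0.007],[0,0,0]]
  ]
}}

```text
time: 33.53
eef_pos: [0.5306, -0.0868, 0.1842]
tcp_rot: [0.003, 0.706, -0.005, 0.708]
contact_force: [-0.7, -1.5, 4.3]
opening: 0.213
```

Call:
{"api": "play_rows", "payload": {
  "rows": [
    [0,[0.005,0,0],[0,0,0]],
    [0,[0.005,0,0],[0,0,0]],
    [50,[0.0,0,0],[0,0,0]],
    [50,[0,0,0],[0,0,0]],
    [50,[0,0,0],[0,0,0]],
    [50,[-0.05,0,0],[0,0,0]],
    [50,[-0.15,0,0],[0,0,0]],
    [50,[-0.25,0,0],[0,0,0]],
    [50,[-0.25,0,0],[0,0,0]],
    [50,[-0.25,0,0],[0,0,0]]
  ]
}}

```text
time: 34.37
eef_pos: [0.5304, -0.0862, 0.2594]
tcp_rot: [0.004, 0.706, -0.004, 0.708]
contact_force: [1.2, -0.1, -1.7]
opening: 0.498
```

Call:
{"api": "play_rows", "payload": {
  "rows": [
    [0,[0,-0.5,0],[0,0,0]],
    [0,[0,-0.5,0],[0,0,0]],
    [0,[0,-0.5,0],[0,0,0]],
    [0,[0,-0.5,0],[0,0,0]],
    [0,[0,-0.5,0],[0,0,0]]
  ]
}}

```text
time: 34.78
eef_pos: [0.5265, -0.24, 0.2549]
tcp_rot: [0.006, 0.708, -0.005, 0.706]
contact_force: [0.2, 0.8, 0.7]
opening: -0.003
```

```bash
python3 - <<'E'
from h import *
snap('g10',[('side',(230,110,370,270),3.2),('top',(265,160,365,280),3.2)])
S=get("side");T=get("top");print(ctrl.get_state()["eef_pos"])
for n,p in(("A",(.6315,.0325,.154)),("B",(.522,.026,.154)),("F",(.53,-.086,.197)),("btn",(.43,-.025,.073))):print(n,"side",((proj(S,p)-(230,110))*3.2).round(1),"top",((proj(T,p)-(265,160))*3.2+(452,0)).round(1))
E
```

```text
[ 0.52736126 -0.2348851   0.25608209]
A side [283.9 122.8] top [530.4  67.3]
B side [155.9 159.4] top [540.6 191.1]
F side [216.3 200.6] top [672.2 168.5]
btn side [ 68.8 309. ] top [604.6 306.2]
```

View pics/g10.png

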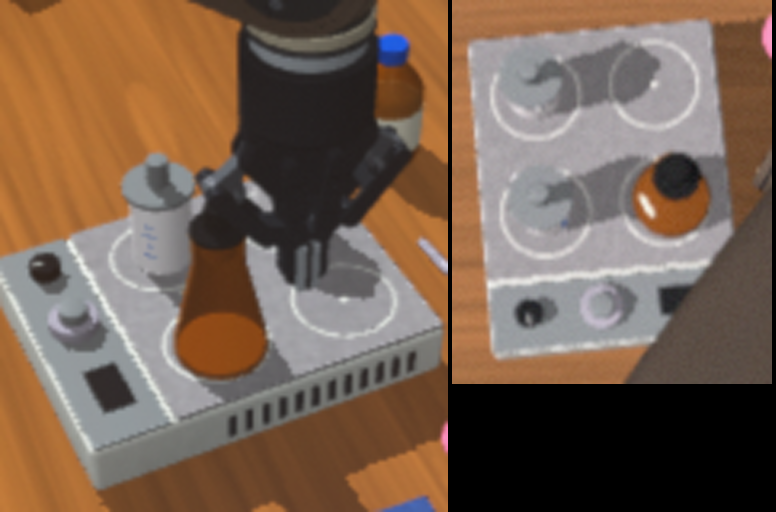

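```bash
python3 - <<'E'
from h import *
S=get("side");T=get("top")
t=((602.5-452)/3.2+265,300/3.2+160);s=(73/3.2+230,304/3.2+110)
print(tri(T,t,S,s),plane(T,*t,.073),plane(S,*s,.073))
# geometry: strip centreline from circles
c=np.mean([(.6378,-.0759),(.6304,.0338),(.5276,-.0828),(.5205,.027)],0);a=np.array([.11,.0072])/np.hypot(.11,.0072)
print("strip mid",c-a*(.113+.035))
print(ctrl.get_state()["eef_pos"])
E
```

```text
(array([ 0.43472366, -0.02321973,  0.07526188]), np.float64(0.0013458281596981092)) [ 0.43563735 -0.02326769  0.073     ] [ 0.43455021 -0.0208759   0.073     ]
strip mid [ 0.43139102 -0.03414159]
[ 0.52779204 -0.23463114  0.25700994]
```

Call:
{"api": "play_rows", "payload": {
  "rows": [
    [0,[0,0.45,-0.3],[1,0,0]],
    [0,[0,0.45,-0.3],[1,0,0]],
    [0,[0,0.45,-0.3],[1,0,0]],
    [0,[0,0.45,-0.3],[1,0,0]],
    [0,[0,0.45,-0.3],[1,0,0]],
    [0,[0,0.45,-0.3],[1,0,0]],
    [0,[0,0.45,-0.3],[1,0,0]],
    [0,[0,0.45,-0.3],[1,0,0]],
    [0,[0,0.45,-0.3],[1,0,0]],
    [0,[0,0.45,-0.3],[1,0,0]]
  ]
}}

```text
time: 35.92
eef_pos: [0.4393, -0.0989, 0.2578]
tcp_rot: [0.418, 0.57, -0.418, 0.57]
contact_force: [0.1, -0.4, -0.6]
opening: 0.003
```

Call:
{"api": "play_rows", "payload": {
  "rows": [
    [0,[0,0,0],[0.2,0,0]],
    [0,[0,0,0],[0.2,0,0]],
    [0,[0,0,0],[0.2,0,0]],
    [0,[0,0,0],[0.2,0,0]],
    [0,[0,0,0],[0.2,0,0]]
  ]
}}

```text
time: 36.33
eef_pos: [0.4393, -0.0993, 0.2577]
tcp_rot: [0.5, 0.5, -0.5, 0.5]
contact_force: [-0.6, -0.3, 0.7]
opening: -0.003
```

```bash
python3 - <<'E'
from h import *
np.set_printoptions(precision=4,suppress=True)
s=ctrl.get_state();M=R.from_quat(s["tcp_rot"]).as_matrix();print(s["eef_pos"],s["qpos"]);print(M)
print((M.T@(np.array([.434,-.023,.09])-s["eef_pos"]))/.3)
E
```

```text
[ 0.4393 -0.0993  0.2577] [-0.4482 -0.2521  2.0741  0.0001  1.3194  1.124 ]
[[ 0.0002  1.     -0.0015]
 [ 0.     -0.0015 -1.    ]
 [-1.      0.0002 -0.    ]]
[ 0.5591 -0.0183 -0.2542]
```

Call:
{"api": "play_rows", "payload": {
  "rows": [
    [0,[0,-0.018,-0.254],[0,0,0]],
    [0,[0,-0.018,-0.254],[0,0,0]],
    [0,[0.14,-0.018,-0.254],[0,0,0]],
    [0,[0.28,-0.018,-0.254],[0,0,0]],
    [0,[0.42,-0.018,-0.254],[0,0,0]],
    [0,[0.53,-0.018,-0.254],[0,0,0]],
    [0,[0.56,-0.018,-0.254],[0,0,0]],
    [0,[0.56,-0.018,-0.254],[0,0,0]],
    [0,[0.56,-0.018,-0.254],[0,0,0]]
  ]
}}

```text
time: 37.08
eef_pos: [0.4352, -0.024, 0.0908]
tcp_rot: [0.501, 0.499, -0.501, 0.499]
contact_force: [0.4, 0.0, 0.1]
opening: 0.005
```

```bash
python3 - <<'E'
from h import *
snap('g11',[('side',(220,110,370,270),3),('top',(265,160,365,280),3)])
S=get("side");e=ctrl.get_state()["eef_pos"];print(e,(proj(S,e)-(220,110))*3)
E
```

```text
[ 0.43666694 -0.02454033  0.09257733] [100.22346769 269.74711562]
```

View pics/g11.png

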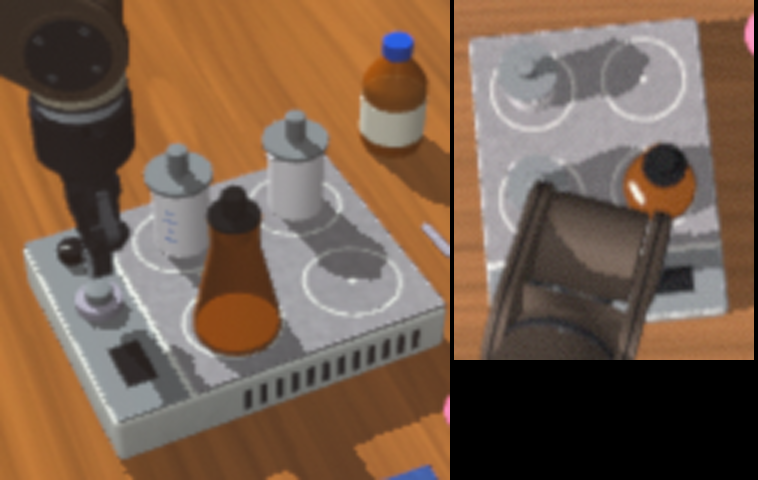

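All vessels are closed and level, and the finger tip is above the button. Pressing.

Call:
{"api": "play_rows", "payload": {
  "rows": [
    [0,[0.03,0,-0.006],[0,0,0]],
    [0,[0.055,0,-0.006],[0,0,0]],
    [0,[0.07,0,-0.006],[0,0,0]],
    [0,[0.08,0,-0.006],[0,0,0]],
    [0,[0.088,0,-0.006],[0,0,0]],
    [0,[0.088,0,-0.006],[0,0,0]],
    [0,[0.088,0,-0.006],[0,0,0]]
  ]
}}

```text
time: 37.82
eef_pos: [0.4352, -0.0223, 0.0667]
tcp_rot: [-0.501, -0.5, 0.502, -0.498]
contact_force: [-8.8, 1.4, 24.2]
opening: 0.001
```

Call:
{"api": "play_rows", "payload": {
  "rows": [
    [0,[0,0,0],[0,0,0]],
    [0,[0,0,0],[0,0,0]],
    [0,[-0.05,0,0],[0,0,0]],
    [0,[-0.15,0,0],[0,0,0]],
    [0,[-0.3,0,0],[0,0,0]],
    [0,[-0.45,0,0],[0,0,0]],
    [0,[-0.6,0,0],[0,0,0]],
    [0,[-0.6,0,0.6],[0,0,0]],
    [0,[-0.6,0,0.6],[0,0,0]],
    [0,[-0.6,0,0.6],[0,0,0]]
  ]
}}

```text
time: 38.65
eef_pos: [0.434, -0.1478, 0.2413]
tcp_rot: [0.501, 0.499, -0.5, 0.5]
contact_force: [1.5, 0.7, -0.3]
opening: -0.003
```

Call:
{"api": "play_rows", "payload": {
  "rows": [
    [0,[0,0,0.4],[0,0,0]],
    [0,[0,0,0.4],[0,0,0]],
    [0,[0,0,0.4],[0,0,0]],
    [0,[0,0,0.4],[0,0,0]],
    [0,[0,0,0.4],[0,0,0]],
    [0,[0,0,0.4],[0,0,0]]
  ]
}}

```text
time: 39.15
eef_pos: [0.4329, -0.2664, 0.2393]
tcp_rot: [0.501, 0.499, -0.501, 0.498]
contact_force: [0.7, -0.0, -0.1]
opening: -0.0
```

```bash
python3 - <<'E'
from h import *
snap('g12',[('side',(220,110,370,270),3),('top',(265,160,365,280),3)])
print(ctrl.get_state()["eef_pos"])
E
```

```text
[ 0.43319348 -0.26558798  0.23974674]
```

View pics/g12.png

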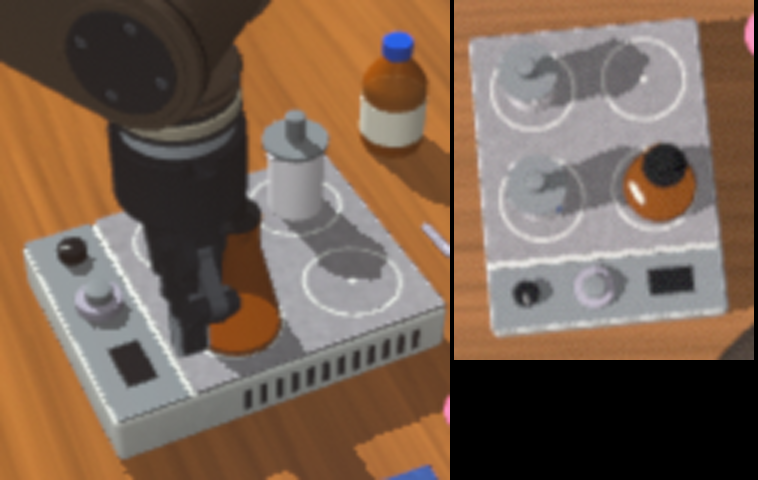

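The button is back up and everything is still in place, so I'm handing in.

```bash
python3 -c "
from plant import ctrl
print(ctrl.sign_off())"
```

```text
the job is handed in; nothing more can be done
None
```

The job is handed in. Only two beakers were in the scene. They stand upright on the two left circles, each under a grey cover, and the flask stands on the near-right circle with its stopper in. The third grey cover stayed on the pad as a spare, and I did not touch the pink covers, bottle, jar or spatula.

**Stopper:** it stopped at the height calculated for fully home, with about 4 N of contact force.

**Start button:** I pressed it once, with the tool about 6 mm below the button's raised face. The force was 24 N, against the 5 N needed for fully down, and the button was up again afterwards.

**Last checks:** before the press, both camera views showed the covers and stopper level and the vessels inside their circles. After it, the top view showed the same, but the arm hid part of the side view, including the near-left beaker. The arm ended clear of everything, at about 39 s.

**Disagreements:**
- The two cameras differed by up to about 6 mm on the first beaker position and a few mm on the flask.
- One circle fit of the far-left beaker's rim was about 7 mm off. I set it aside because the image and the tool position at release agreed with each other.

I have no verdict from the system, and I did not measure the final positions beyond these image checks.

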